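# Put away the rinsed dosing cups in the laundry room

### The job

Put away the rinsed dosing cups on the folding table, all kept mouth-down: set the small yellow cup in the middle of the round cork coaster, then put the red cup over it, then the blue cup over the red one, each right down on the coaster. Finally hang the white cap mouth-down on the free orange draining peg, pushed on until its closed end rests on the peg's tip. Let go of everything, and leave the token jar and the green bottle where they stand.

Things in the scene. Friction and masses are not known exactly. Their poses are not given: they have to be found in the camera images.
- cup_small: Small dosing cup: yellow round plastic cup, ~25 g, mouth-down on the table. Straight wall 34 mm outside, 3 mm thick, flaring to 38 mm in the last 8 mm at the mouth; 50 mm high; inside 28 mm wide, 46 mm deep; flat closed end 4 mm thick. Origin: centre of the mouth; +z from mouth to closed end (up while mouth-down).
- cup_medium: Medium dosing cup: red round plastic cup, ~45 g, mouth-down on the table. Straight wall 50 mm outside, 3 mm thick, flaring to 54 mm in the last 8 mm at the mouth; 60 mm high; inside 44 mm wide, 56 mm deep; flat closed end 4 mm thick. Origin: centre of the mouth; +z from mouth to closed end (up while mouth-down). Goes over the yellow cup, 5 mm clear all round (3 mm at its flared mouth).
- cup_large: Large dosing cup: blue round plastic cup, ~70 g, mouth-down on the table. Straight wall 66 mm outside, 3 mm thick, flaring to 70 mm in the last 8 mm at the mouth; 72 mm high; inside 60 mm wide, 68 mm deep; flat closed end 4 mm thick. Origin: centre of the mouth; +z from mouth to closed end (up while mouth-down). Goes over the red cup, 5 mm clear all round (3 mm at its flared mouth).
- cap_white: White softener cap: white round plastic cup, ~40 g, mouth-down on the table. Straight wall 48 mm outside, 3 mm thick, flaring to 52 mm in the last 8 mm at the mouth; 55 mm high; inside 42 mm wide, 51 mm deep; flat closed end 4 mm thick. Origin: centre of the mouth; +z from mouth to closed end (up while mouth-down).
- coaster: Round cork coaster fixed to the table, 100 mm diameter, 6 mm thick. Origin: centre of its underside, on the table; its top is 6 mm above; z up. It may lie on the left or the right.
- peg: Free orange draining peg: round bar 22 mm thick, 85 mm long, fixed near the front of a teal drip tray (250 x 90 mm, rim 14 mm high), leaning 0.42 rad from vertical roughly towards the robot. Origin: centre of its tip, 84 mm above the table; +z along the peg out of the tip, y horizontal. 110 mm behind it a parallel peg carries a fixed grey cup. The hung cap is 10 mm loose all round and sags a little.
- jar: Bystander: small glass token jar with brass lid and paper label, 48 mm diameter, 60 mm high, loose, standing among the cups. Origin: centre of its underside, z up.
- bottle: Bystander: green detergent bottle with orange cap, 72 mm diameter, 210 mm high, loose, standing behind the cups. Origin: centre of its underside, z up. Other stock stands farther back and to the sides, at least 25 mm clear of all cups and targets.
There are look-alikes about, which are no part of the job. Several things have the shape of the cup_large; the one meant has the colours described above.

How it is judged:
On the way, in this order (a step that is already met when the one before it is completed fails the run):
1. the yellow cup stands mouth-down on the coaster, let go (horizontal distance between cup_small and coaster below 0.015 m and z of cup_small in the frame of coaster between 0.003 and 0.01 m and angle between cup_small's own z axis and vertical below 0.1 rad and linear speed of cup_small below 0.02 m/s and contact force between cup_small and the fingers below 0.1 N), for 0.2 s.
2. the red cup is over the yellow cup, down on the coaster, let go (horizontal distance between each of cup_small, cup_medium and coaster below 0.015 m and z of cup_small in the frame of coaster between 0.003 and 0.01 m and angle between each of cup_small, cup_medium's own z axis and vertical below 0.1 rad and z of cup_medium in the frame of coaster between 0.003 and 0.01 m and linear speed of cup_medium below 0.02 m/s and contact force between cup_medium and the fingers below 0.1 N), for 0.2 s.
3. the blue cup is over both, down on the coaster, let go (horizontal distance between each of cup_small, cup_medium, cup_large and coaster below 0.015 m and z of cup_small in the frame of coaster between 0.003 and 0.01 m and angle between each of cup_small, cup_medium, cup_large's own z axis and vertical below 0.1 rad and z of cup_medium in the frame of coaster between 0.003 and 0.01 m and z of cup_large in the frame of coaster between 0.003 and 0.01 m and linear speed of cup_large below 0.02 m/s and contact force between cup_large and the fingers below 0.1 N), for 0.2 s.
4. the white cap hangs seated on the orange peg, let go (z of cap_white in the frame of peg between -0.06 and -0.042 m and x of cap_white in the frame of peg between -0.015 and 0.015 m and y of cap_white in the frame of peg between -0.015 and 0.015 m and angle between cap_white's own z axis and vertical below 0.8 rad and linear speed of cap_white below 0.02 m/s and contact force between cap_white and the fingers below 0.1 N), for 0.2 s.
At the end, for the whole second after the job is handed in: Yellow, red, blue cups nested mouth-down: mouths within 4 mm of the coaster's top and 15 mm of its centre, upright within 0.1 rad; white cap mouth-down on the orange peg: mouth centre 42 to 60 mm below the tip along the peg, within 15 mm of its axis in x and y; all let go, at rest (all of step 3 and all of step 4 and linear speed of each of cup_small, cup_medium below 0.02 m/s and contact force between each of cup_small, cup_medium and the fingers below 0.1 N); the robot touches nothing.
It fails at once if the token jar is shifted by more than 30 mm or knocked over (distance of jar from where it was at the start of the episode above 0.03 m or angle between jar's own z axis and vertical above 0.5 rad).
It fails at once if the green bottle is shifted by more than 30 mm or knocked over (distance of bottle from where it was at the start of the episode above 0.03 m or angle between bottle's own z axis and vertical above 0.5 rad).
It also fails if it takes over 109 s, if anything falls off the work surface, if the arm or the gripper's body presses on something with over 40 N, if the wrist force passes 120 N, or if a joint passes its speed limit or range.

### The arm

A 7-joint arm with a two-finger parallel gripper is mounted at the origin on the work surface. World frame = base frame: x ahead of the robot, y to its left, z up, the work surface at z = 0. Lengths are in m, angles in rad, forces in N, time in s.
With the tool pointing down it reaches from about 0.425 to 0.975 m from the base axis. Payload 16.7 kg.
Tool frame: the origin (TCP) lies between the finger pads; the fingertips stand 22 mm ahead of it and the grasp point (between the pads) lies 3 mm ahead of it; z points along the fingers, y is the line along which they close (so a half turn about z gives the same grasp; the last joint's range is limited). The gripper opens to 85 mm and grips with 20 to 120 N. Pads are 22 mm wide; open, the fingers measure 114 mm over their backs; the gripper's body (76 mm by 85 mm) begins 54 mm behind the grasp point. The pads swing forward as they close: fully open they stand 13 mm farther back than shut.
Start: joints at [1.046, 0.426, 0.074, 1.606, -0.034, 1.111, -0.067], TCP at [0.248, -0.628, 0.253] pointing down, gripper open.
Joint ranges: [-2.85, 2.85], [-0.5, 2.14], [-1.23, 1.37], [0.21, 2.46], [-1.02, 4.16], [0.16, 2.05], [-2.73, 2.73]. Speed limits (rad/s): [1.89, 1.89, 2.39, 2.39, 3.01, 3.01, 3.01].

### API

Orientations are given as [roll, pitch, yaw] about the fixed x, y, z axes, in that order (R = Rz(yaw) Ry(pitch) Rx(roll)).
In Python, from station import r gives the robot as it stands.
- The arm moves only by the tool apply_moves, never from a script. Its argument "series" is a list that holds one entry, the list of rows, each a list of 5 numbers: the gripper command: -1 is shut, 1 is fully open, values between are in proportion, then the shift along the tool's x, y, z as a fraction of full scale, then the turn about the tool's z as a fraction of full scale. A call has 1 to 20 rows; each row shifts and turns the commanded pose from where the row before left it, along the tool's axes as they then stand; what a row does not reach is not made up. Full scale, the value 1, is 0.03 m for a shift and 180 degrees for a turn. A row lasts 1/10 s, in which the tool goes at most 50 mm and 8.59 degrees, less where a joint would pass 70% of its speed; a pose out of reach is approached as far as the arm can. A call with a number of a shift or a turn outside -1 to 1 is refused whole. A call with a gripper value outside its range is refused whole. The fingers move at their own pace and stop on an object; "force" is the grip in N (left out, the last holds). Time passes only in rows, so rows that do not move let the fingers close. It gives the time, the measured TCP pose, the force, the opening and the grip force at its end, in the units of the state.
- r.state(): the state, without advancing time (a new reading comes with each control period).
- r.snapshot(name): name is "scene" or "top"; returns a dict with "color" (384x512x3 uint8, red, green, blue), "z_map" (384x512 float32, m along the optical axis (not along the pixel's ray), 0 where there is no reading), "fov_y" (degrees; the focal length in pixels is half the picture's height over the tangent of half this angle, whatever the lens; pixels are square), "cx", "cy" (the principal point, pixels), "world_from_camera" (4x4, takes a point from camera to world coordinates). Camera axes: x right, y up, looking along -z (the intrinsics and any distortion apply to the point x, -y, -z); pixel columns grow to the right and rows downward; lengths in m; the calibration is good to about 2 mm. A picture is of the moment at which its call begins.
- r.close_job(): hands the job in; it is judged then, once.
The state is a dict: "time_s": time; "joints": joint angles; "qd": joint speeds; "effort": joint torques, N m; "tcp_pos": TCP position; "tcp_rot": TCP orientation; "force": force on the tool from outside, world axes, zero at the start; "torque": the same for the moment, N m; "gripper_width": finger opening in m; "gripper_force": force on a finger pad.
Only numpy, scipy, OpenCV 4.12 (cv2) and the standard library are available. Lean on these libraries where they do the work, as an engineer would, in place of code of your own. Each camera call takes 0.05 s, during which the arm holds its last target. There are 200 camera calls.

## Working session

There is one attempt and no reset: what is moved stays moved. The work goes in short steps, Python scripts to look and compute and a tool call to move; the robot and the scene stay as the last step left them, time stands still between calls to the robot, and variables do not carry over. Pictures are saved under pics/ and viewed, at most 14 in all, crops included, and the job is handed in when it is done.

Besides the shell and the picture viewer there is one more tool, called after ">>>" in YAML: its name, and indented under it one key for each argument. apply_moves: Moves the arm, as the interface text tells. Its arguments: {"type":"object","properties":{"series":{"type":"array","items":{"type":"array","items":{"type":"array","items":{"type":"number"}}}},"force":{"type":"number"}},"required":["series"]}

```bash
mkdir -p pics; ls; python3 - <<'E'
from station import r
import cv2,numpy as np
print(r.state())
for n in("scene","top"):
    s=r.snapshot(n); np.savez(f"pics/{n}0.npz",**s)
    cv2.imwrite(f"pics/{n}0.png",cv2.resize(s["color"][:,:,::-1],(800,600)))
    print(n,s["fov_y"],s["cx"],s["cy"],s["world_from_camera"].round(3).tolist(),[k for k in s])
E
```

```text
pics
{'time_s': 0.0, 'joints': array([ 1.04548954,  0.42673913,  0.07381685,  1.60662404, -0.034086  ,
        1.11082143, -0.06705949]), 'qd': array([ 7.98586803e-04,  2.05262234e-06, -9.04302862e-04, -6.87982820e-04,
       -5.61118113e-04, -3.66209320e-04, -3.29649647e-04]), 'effort': array([ 5.74158676e-04, -9.49850249e+01,  3.76118883e+00, -4.63516259e+01,
        1.93699566e-02,  1.01218160e-02, -1.22985696e-06]), 'tcp_pos': array([ 0.24758467, -0.62752834,  0.2525973 ]), 'tcp_rot': array([-3.14026257e+00,  9.76385014e-05,  3.75852399e-01]), 'force': array([-0.11400038,  0.570943  ,  0.49865061]), 'torque': array([ 0.01611341,  0.03795717, -0.006579  ]), 'gripper_force': 0.0, 'gripper_width': 0.08548358864757959}
scene 42.805735826130075 248.02404846597182 194.38100783683876 [[0.434, -0.58, 0.689, 1.291], [0.901, 0.29, -0.323, -0.369], [-0.012, 0.761, 0.648, 0.783], [0.0, 0.0, 0.0, 1.0]] ['color', 'z_map', 'fov_y', 'cx', 'cy', 'world_from_camera']
top 54.84552875304483 255.29300266982176 187.77333757184974 [[0.026, 0.993, -0.117, 0.466], [-1.0, 0.027, 0.014, -0.012], [0.017, 0.116, 0.993, 0.963], [0.0, 0.0, 0.0, 1.0]] ['color', 'z_map', 'fov_y', 'cx', 'cy', 'world_from_camera']
```

View pics/scene0.png

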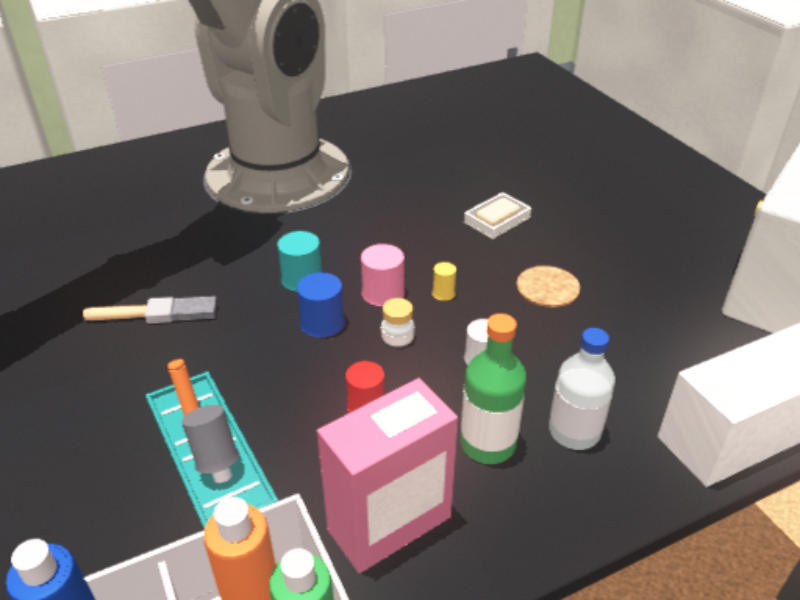

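View pics/top0.png

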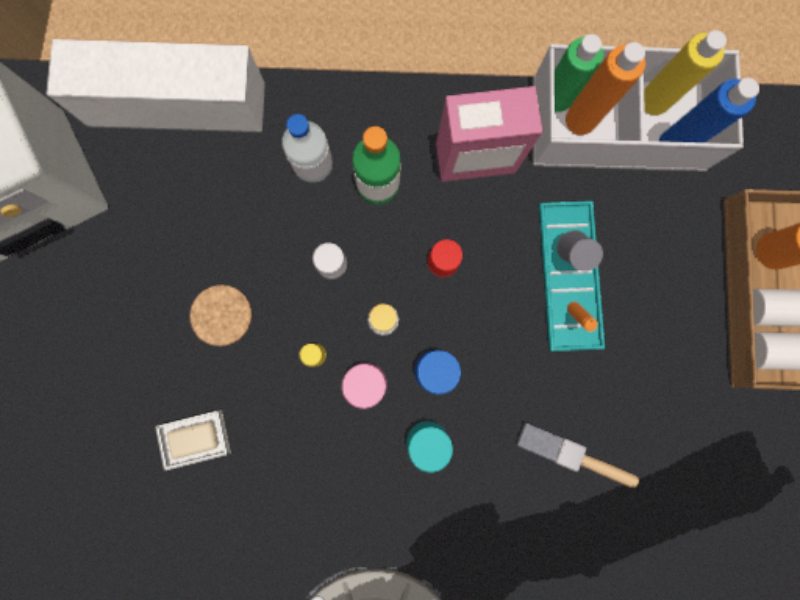

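The top picture (800x600) shows yellow at (312,355), red at (445,257), blue at (438,372) and white at (329,260). The coaster is at (220,315), the jar at (383,320), the orange peg at (582,317) with the grey cup behind it, and the bottle at (377,165). The look-alikes of the blue cup are pink (364,385) and teal (430,447). Only the one at (438,372) is blue.

```bash
cat > h.py <<'E'
import cv2,numpy as np
def cloud(s):
    f=192/np.tan(np.radians(s["fov_y"])/2); z=s["z_map"]
    v,u=np.mgrid[0:384,0:512]
    P=np.stack([(u-s["cx"])/f*z,-(v-s["cy"])/f*z,-z],-1)
    T=s["world_from_camera"]; return P@T[:3,:3].T+T[:3,3]
def hsv(s): return cv2.cvtColor(s["color"],cv2.COLOR_RGB2HSV)
HS={"yellow":(22,33,150,50),"red":(175,5,150,60),"blue":(105,118,120,50),"pink":(160,173,60,60),"teal":(84,96,120,60),"orange":(5,14,190,100),"cork":(8,20,80,100)}
def mask(s,c):
    a=hsv(s).astype(int); l,h,sm,vm=HS[c]; H=a[...,0]
    m=(H>=l)&(H<=h) if l<h else (H>=l)|(H<=h)
    return m&(a[...,1]>=sm)&(a[...,2]>=vm)
def circ(W,m,h,tol=.006):
    q=W[m&(abs(W[...,2]-h)<tol)]
    if len(q)<8: return None
    c,rr=cv2.minEnclosingCircle(q[:,:2].astype(np.float32))
    return np.r_[c,2*rr,q[:,2].mean(),len(q),q[:,:2].mean(0)].round(4)
E
cat > m0.py <<'E'
from h import *
for n in("top","scene"):
    s=dict(np.load(f"pics/{n}0.npz")); W=cloud(s); print(n)
    v,u=np.mgrid[0:384,0:512]
    def win(c,rad=35): # window in top px (800 scale) -> by world pos
        return abs(W[...,0]-c[0])+abs(W[...,1]-c[1])<rad
    for c,h in(("yellow",.05),("red",.06),("blue",.072),("pink",.072),("teal",.072),("cork",.006)):
        m=mask(s,c)&(W[...,0]>.3)&(W[...,0]<.8)&(abs(W[...,1])<.4)
        k,L,st,_=cv2.connectedComponentsWithStats(m.astype(np.uint8))
        for i in range(1,k):
            if st[i,4]>25: print(c,st[i,:5],circ(W,L==i,h))
    a=hsv(s); wht=(a[...,1]<50)&(a[...,2]>120)
    for nm,h in(("white",.055),):
        m=wht&(abs(W[...,2]-h)<.008)&(W[...,0]>.5)&(W[...,0]<.68)&(W[...,1]>0)&(W[...,1]<.25)
        print(nm,circ(W,m,h))
    for i,(nm,p) in enumerate({"jar":(.537,0.01)}.items()):
        m=(np.hypot(W[...,0]-p[0],W[...,1]-p[1])<.045); print(nm,circ(W,m,.06))
    m=mask(s,"orange")&(W[...,1]<-.1)&(W[...,1]>-.4)&(W[...,2]>.015)&(W[...,2]<.1)&(W[...,0]<.65)
    q=W[m]; print("peg",len(q)); 
    if len(q):
        for z0 in np.arange(.01,.1,.01):
            b=q[abs(q[:,2]-z0)<.005]
            if len(b): print(z0.round(2),len(b),b.mean(0).round(4),b.min(0).round(3),b.max(0).round(3))
E
python3 m0.py
```

```text
top
yellow [192 220  17  15 193] [4.744e-01 1.123e-01 3.380e-02 4.950e-02 1.510e+02 4.744e-01 1.122e-01]
red [274 153  22  24 414] [ 6.377e-01 -9.790e-02  5.040e-02  5.960e-02  3.140e+02  6.368e-01
 -9.750e-02]
blue [184  79  13   9 100] None
blue [265 224  30  29 672] [ 4.527e-01 -8.780e-02  6.580e-02  7.140e-02  5.930e+02  4.528e-01
 -8.770e-02]
pink [ 281   80   66   37 1199] [ 0.7917 -0.1544  0.1298  0.0722 23.      0.7854 -0.1426]
pink [218 232  30  30 691] [4.290e-01 2.650e-02 6.560e-02 7.140e-02 6.030e+02 4.286e-01 2.640e-02]
teal [ 345  128   42   97 2310] None
teal [260 269  30  33 741] [ 3.371e-01 -7.720e-02  6.580e-02  7.130e-02  6.220e+02  3.371e-01
 -7.720e-02]
cork [232  81  16  16 203] None
cork [ 121  182   40   40 1232] [5.364e-01 2.709e-01 1.037e-01 5.500e-03 1.193e+03 5.353e-01 2.698e-01]
cork [363 193  19  19 179] None
cork [372 291  29  12 156] [ 3.124e-01 -3.650e-01  6.770e-02  8.300e-03  1.300e+01  3.110e-01
 -3.484e-01]
white [6.285e-01 9.050e-02 4.840e-02 5.440e-02 2.850e+02 6.283e-01 9.030e-02]
jar [5.349e-01 4.000e-04 4.280e-02 5.950e-02 2.380e+02 5.349e-01
[... 1141 characters left out ...]
14e-01
 -7.810e-02]
teal [  93  238   85   99 2283] None
cork [330 170  42  27 830] [5.375e-01 2.727e-01 1.114e-01 5.200e-03 7.940e+02 5.391e-01 2.677e-01]
cork [244 191  21  17 111] [4.762e-01 2.670e-02 5.720e-02 1.800e-03 1.000e+01 4.723e-01 1.970e-02]
cork [ 61 200  32   5  98] [ 3.122e-01 -3.640e-01  6.780e-02  9.000e-03  6.000e+01  3.125e-01
 -3.645e-01]
cork [312 200  19  19 297] None
cork [107 230  21  36 383] [ 4.850e-01 -3.189e-01  1.033e-01  1.700e-03  1.500e+01  4.598e-01
 -3.228e-01]
cork [361 373  30  11 178] None
white [6.299e-01 8.940e-02 5.030e-02 5.410e-02 1.680e+02 6.274e-01 8.220e-02]
jar [ 5.361e-01  1.200e-03  4.730e-02  5.910e-02  2.110e+02  5.386e-01
 -3.000e-04]
peg 0
```

The two cameras agree to about 1.5 mm, and the heights and diameters match the given sizes. I'm setting out towards the yellow cup.

>>> apply_moves:
  series:
    - [[0.4, 0.788, -0.472, 0, 0], [0.4, 0.788, -0.472, 0, 0], [0.4, 0.788, -0.472, 0, 0], [0.4, 0.788, -0.472, 0, 0], [0.4, 0.788, -0.472, 0, 0], [0.4, 0.788, -0.472, 0, 0], [0.4, 0.788, -0.472, 0, 0], [0.4, 0.788, -0.472, 0, 0], [0.4, 0.788, -0.472, 0, 0], [0.4, 0.788, -0.472, 0, 0], [0.4, 0.788, -0.472, 0, 0], [0.4, 0.788, -0.472, 0, 0], [0.4, 0.788, -0.472, 0, 0], [0.4, 0.788, -0.472, 0, 0], [0.4, 0.788, -0.472, 0, 0]]
  force: 30

```text
time_s: 1.6
tcp_pos: [0.5, -0.2991, 0.2531]
tcp_rot: [-3.141, 0.0, 0.376]
force: [-1.0, -0.5, -0.2]
gripper_width: 0.0599
gripper_force: 0.0
```

>>> apply_moves:
  series:
    - [[0.4, 0.237, -0.727, 0.246, 0], [0.4, 0.237, -0.727, 0.246, 0], [0.4, 0.237, -0.727, 0.246, 0], [0.4, 0.237, -0.727, 0.246, 0], [0.4, 0.237, -0.727, 0.246, 0], [0.4, 0.237, -0.727, 0.246, 0], [0.4, 0.237, -0.727, 0.246, 0], [0.4, 0.237, -0.727, 0.246, 0], [0.4, 0.237, -0.727, 0.246, 0], [0.4, 0.237, -0.727, 0.246, 0], [0.4, 0.237, -0.727, 0.246, 0], [0.4, 0.237, -0.727, 0.246, 0], [0.4, 0.237, -0.727, 0.246, 0], [0.4, 0.237, -0.727, 0.246, 0], [0.4, 0.237, -0.727, 0.246, 0], [0.4, 0.237, -0.727, 0.246, 0], [0.4, 0.237, -0.727, 0.246, 0], [0.4, 0.237, -0.727, 0.246, 0], [0.4, 0, 0, 0, 0]]

```text
time_s: 3.5
tcp_pos: [0.4738, 0.1148, 0.1197]
tcp_rot: [-3.14, 0.001, 0.379]
force: [0.2, 0.1, 1.3]
gripper_width: 0.0599
gripper_force: 0.0
```

```bash
cat > d.py <<'E'
# usage: d.py x y z [n]  -> tool-axis shift in full-scale units, total and per row
import sys,numpy as np
from station import r
from scipy.spatial.transform import Rotation as R
s=r.state(); p=np.array(s["tcp_pos"]); Rm=R.from_euler("xyz",s["tcp_rot"]).as_matrix()
print("t",round(s["time_s"],2),"tcp",p.round(4),"rot",np.round(s["tcp_rot"],3),"w",round(s["gripper_width"],4),"F",np.round(s["force"],1),"g",round(s["gripper_force"],1))
def go(t,n):
    d=Rm.T@(np.array(t)-p)/.03; print("to",t,"total",d.round(3),f"/{n}",(d/n).round(3))
a=list(map(float,sys.argv[1:]))
for i in range(0,len(a),4): go(a[i:i+3],int(a[i+3]))
E
python3 d.py .475 .112 .036 4
```

```text
t 3.5 tcp [0.4738 0.1148 0.1197] rot [-3.14e+00  1.00e-03  3.79e-01] w 0.0599 F [0.2 0.1 1.3] g 0.0
to [0.475, 0.112, 0.036] total [0.004 0.105 2.789] /4 [0.001 0.026 0.697]
```

>>> apply_moves:
  series:
    - [[0.4, 0, 0, 0.7, 0], [0.4, 0, 0, 0.7, 0], [0.4, 0, 0, 0.7, 0], [0.4, 0, 0, 0.69, 0], [0.4, 0, 0, 0, 0], [0.4, 0, 0, 0, 0]]

```text
time_s: 4.1
tcp_pos: [0.4745, 0.1117, 0.037]
tcp_rot: [-3.142, 0.001, 0.376]
force: [-0.3, -0.7, 0.3]
gripper_width: 0.0597
gripper_force: 0.0
```

>>> apply_moves:
  series:
    - [[-1, 0, 0, 0, 0], [-1, 0, 0, 0, 0], [-1, 0, 0, 0, 0], [-1, 0, 0, 0, 0], [-1, 0, 0, 0, 0], [-1, 0, 0, 0, 0], [-1, 0, 0, 0, 0]]

```text
time_s: 4.8
tcp_pos: [0.4753, 0.112, 0.038]
tcp_rot: [3.141, -0.002, 0.376]
force: [-2.2, -0.3, 9.6]
gripper_width: 0.0341
gripper_force: 29.0
```

```bash
python3 d.py .475 .112 .036 4 .536 .270 .08 8
```

```text
t 4.8 tcp [0.4753 0.112  0.038 ] rot [ 3.141e+00 -2.000e-03  3.760e-01] w 0.0341 F [-2.2 -0.3  9.6] g 29.0
to [0.475, 0.112, 0.036] total [-0.009 -0.002  0.066] /4 [-0.002 -0.001  0.016]
to [0.536, 0.27, 0.08] total [ 3.817 -4.155 -1.396] /8 [ 0.477 -0.519 -0.174]
```

>>> apply_moves:
  series:
    - [[-1, 0, 0, -0.5, 0], [-1, 0, 0, -0.6, 0], [-1, 0, 0, -0.4, 0], [-1, 0.477, -0.519, 0, 0], [-1, 0.477, -0.519, 0, 0], [-1, 0.477, -0.519, 0, 0], [-1, 0.477, -0.519, 0, 0], [-1, 0.477, -0.519, 0, 0], [-1, 0.477, -0.519, 0, 0], [-1, 0.477, -0.519, 0, 0], [-1, 0.477, -0.519, 0, 0], [-1, 0, 0, 0, 0], [-1, 0, 0, 0, 0]]

```text
time_s: 6.1
tcp_pos: [0.5353, 0.27, 0.082]
tcp_rot: [-3.142, -0.0, 0.376]
force: [0.1, -0.9, -0.3]
gripper_width: 0.0342
gripper_force: 30.0
```

```bash
python3 d.py .536 .270 .0445 4; cat > look.py <<'E'
from h import *
from station import r
import sys
out={}
for n in("top","scene"):
    s=r.snapshot(n); W=cloud(s); out[n]=s
    for a in sys.argv[2:]:
        c,h=a.split(","); h=float(h)
        m=mask(s,c)&(W[...,0]>.3)&(W[...,0]<.72)&(W[...,1]>-.2)&(W[...,1]<.4)
        print(n,c,circ(W,m,h))
    np.savez(f"pics/{n}_{sys.argv[1]}.npz",**s)
E
python3 look.py a yellow,.093 cork,.006
```

```text
t 6.1 tcp [0.5353 0.27   0.082 ] rot [-3.142 -0.     0.376] w 0.0342 F [ 0.1 -0.9 -0.3] g 30.0
to [0.536, 0.27, 0.0445] total [0.021 0.008 1.251] /4 [0.005 0.002 0.313]
top yellow [5.233e-01 2.611e-01 1.690e-02 9.260e-02 2.300e+01 5.234e-01 2.618e-01]
top cork [5.347e-01 2.696e-01 1.005e-01 5.400e-03 6.130e+02 5.221e-01 2.577e-01]
scene yellow [5.366e-01 2.670e-01 3.550e-02 9.250e-02 4.400e+01 5.436e-01 2.717e-01]
scene cork [5.105e-01 1.609e-01 3.254e-01 5.200e-03 7.970e+02 5.412e-01 2.625e-01]
```

>>> apply_moves:
  series:
    - [[-1, 0.02, 0, 0.4, 0], [-1, 0, 0, 0.4, 0], [-1, 0, 0, 0.3, 0], [-1, 0, 0, 0.13, 0], [-1, 0, 0, 0, 0], [-1, 0, 0, 0, 0]]

```text
time_s: 6.8
tcp_pos: [0.5358, 0.2701, 0.0445]
tcp_rot: [-3.142, 0.0, 0.376]
force: [0.2, 0.2, 0.1]
gripper_width: 0.0336
gripper_force: 30.1
```

>>> apply_moves:
  series:
    - [[0.2, 0, 0, 0, 0], [0.2, 0, 0, 0, 0], [0.2, 0, 0, 0, 0], [0.2, 0, 0, -0.5, 0], [0.2, 0, 0, -1, 0], [0.2, 0, 0, -1, 0], [0.8, 0, 0, -1, 0], [0.8, 0, 0, 0, 0]]

```text
time_s: 7.6
tcp_pos: [0.5378, 0.2712, 0.1551]
tcp_rot: [-3.141, -0.007, 0.376]
force: [0.9, 0.7, 0.6]
gripper_width: 0.0764
gripper_force: 0.0
```

```bash
python3 d.py  .638 -.097 .14 17 .638 -.097 .047 4; python3 look.py b yellow,.056 cork,.006 red,.06
```

```text
t 7.6 tcp [0.5378 0.2712 0.1551] rot [-3.141 -0.007  0.376] w 0.0764 F [0.9 0.7 0.6] g 0.0
to [0.638, -0.097, 0.14] total [-1.398 12.645  0.485] /17 [-0.082  0.744  0.029]
to [0.638, -0.097, 0.047] total [-1.419 12.648  3.585] /4 [-0.355  3.162  0.896]
top yellow [5.351e-01 2.688e-01 3.420e-02 5.540e-02 1.510e+02 5.349e-01 2.682e-01]
top cork [5.416e-01 1.695e-01 3.008e-01 5.500e-03 7.100e+02 5.257e-01 2.627e-01]
top red [ 6.374e-01 -9.750e-02  5.000e-02  5.940e-02  3.110e+02  6.368e-01
 -9.760e-02]
scene yellow [5.372e-01 2.675e-01 3.630e-02 5.480e-02 1.000e+02 5.389e-01 2.672e-01]
scene cork [5.152e-01 1.601e-01 3.243e-01 5.000e-03 6.510e+02 5.438e-01 2.586e-01]
scene red [ 6.385e-01 -9.770e-02  5.220e-02  5.960e-02  3.650e+02  6.405e-01
 -9.870e-02]
```

>>> apply_moves:
  series:
    - [[0.8, -0.078, 0.743, 0.02, 0], [0.8, -0.078, 0.743, 0.02, 0], [0.8, -0.078, 0.743, 0.02, 0], [0.8, -0.078, 0.743, 0.02, 0], [0.8, -0.078, 0.743, 0.02, 0], [0.8, -0.078, 0.743, 0.02, 0], [0.8, -0.078, 0.743, 0.02, 0], [0.8, -0.078, 0.743, 0.02, 0], [0.8, -0.078, 0.743, 0.02, 0], [0.8, -0.078, 0.743, 0.02, 0], [0.8, -0.078, 0.743, 0.02, 0], [0.8, -0.078, 0.743, 0.02, 0], [0.8, -0.078, 0.743, 0.02, 0], [0.8, -0.078, 0.743, 0.02, 0], [0.8, -0.078, 0.743, 0.02, 0], [0.8, -0.078, 0.743, 0.02, 0], [0.8, -0.078, 0.743, 0.02, 0], [0.8, 0, 0, 0, 0], [0.8, 0, 0, 0, 0], [0.8, 0, 0, 0, 0]]

```text
time_s: 9.7
tcp_pos: [0.6376, -0.0959, 0.1392]
tcp_rot: [-3.141, 0.001, 0.377]
force: [0.7, 1.3, 0.9]
gripper_width: 0.0769
gripper_force: 0.0
```

```bash
python3 d.py .638 -.0975 .047 4
```

```text
t 9.7 tcp [ 0.6376 -0.0959  0.1392] rot [-3.141e+00  1.000e-03  3.770e-01] w 0.0769 F [0.7 1.3 0.9] g 0.0
to [0.638, -0.0975, 0.047] total [-0.005  0.058  3.074] /4 [-0.001  0.014  0.769]
```

>>> apply_moves:
  series:
    - [[0.8, 0, 0.03, 0.77, 0], [0.8, 0, 0, 0.77, 0], [0.8, 0, 0, 0.77, 0], [0.8, 0, 0, 0.76, 0], [0.8, 0, 0, 0, 0], [-1, 0, 0, 0, 0], [-1, 0, 0, 0, 0], [-1, 0, 0, 0, 0], [-1, 0, 0, 0, 0], [-1, 0, 0, 0, 0], [-1, 0, 0, 0, 0], [-1, 0, 0, 0, 0]]

```text
time_s: 10.9
tcp_pos: [0.6392, -0.0976, 0.0491]
tcp_rot: [3.141, -0.002, 0.376]
force: [-0.5, 2.7, 7.0]
gripper_width: 0.0488
gripper_force: 31.6
```

>>> apply_moves:
  series:
    - [[-1, 0, 0, -0.5, 0], [-1, 0, 0, -1, 0], [-1, 0, 0, -1, 0], [-1, 0, 0, -1, 0], [-1, 0, 0, 0, 0]]

```text
time_s: 11.4
tcp_pos: [0.6405, -0.0981, 0.1584]
tcp_rot: [3.138, -0.006, 0.375]
force: [-0.2, 0.4, 0.1]
gripper_width: 0.0489
gripper_force: 31.2
```

```bash
python3 d.py .536 .269 .15 18
```

```text
t 11.4 tcp [ 0.6405 -0.0981  0.1584] rot [ 3.138 -0.006  0.375] w 0.0489 F [-0.2  0.4  0.1] g 31.2
to [0.536, 0.269, 0.15] total [  1.243 -12.664   0.244] /18 [ 0.069 -0.704  0.014]
```

>>> apply_moves:
  series:
    - [[-1, 0.073, -0.7, 0, 0], [-1, 0.073, -0.7, 0, 0], [-1, 0.073, -0.7, 0, 0], [-1, 0.073, -0.7, 0, 0], [-1, 0.073, -0.7, 0, 0], [-1, 0.073, -0.7, 0, 0], [-1, 0.073, -0.7, 0, 0], [-1, 0.073, -0.7, 0, 0], [-1, 0.073, -0.7, 0, 0], [-1, 0.073, -0.7, 0, 0], [-1, 0.073, -0.7, 0, 0], [-1, 0.073, -0.7, 0, 0], [-1, 0.073, -0.7, 0, 0], [-1, 0.073, -0.7, 0, 0], [-1, 0.073, -0.7, 0, 0], [-1, 0.073, -0.7, 0, 0], [-1, 0.073, -0.7, 0, 0], [-1, 0.073, -0.7, 0, 0], [-1, 0, 0, 0, 0], [-1, 0, 0, 0, 0]]

```text
time_s: 13.4
tcp_pos: [0.5362, 0.2683, 0.153]
tcp_rot: [3.141, -0.0, 0.376]
force: [0.6, -0.4, -0.4]
gripper_width: 0.0491
gripper_force: 31.2
```

>>> apply_moves:
  series:
    - [[-1, 0, 0, 0.5, 0], [-1, 0, 0, 0.5, 0], [-1, 0, 0, 0, 0], [-1, 0, 0, 0, 0]]

```text
time_s: 13.8
tcp_pos: [0.536, 0.2677, 0.1218]
tcp_rot: [3.141, 0.002, 0.375]
force: [0.1, 0.2, 0.6]
gripper_width: 0.0488
gripper_force: 31.2
```

```bash
python3 d.py .536 .269 .055 6; python3 look.py c red,.132 red,.077; python3 - <<'E'
import numpy as np,cv2
a=np.load("pics/top_c.npz")["color"][150:250,80:190,::-1]; b=np.load("pics/scene_c.npz")["color"][110:210,300:410,::-1]
cv2.imwrite("pics/c.png",cv2.resize(np.hstack([a,b]),None,fx=3.5,fy=3.5))
E
```

```text
t 13.8 tcp [0.536  0.2677 0.1218] rot [3.141e+00 2.000e-03 3.750e-01] w 0.0488 F [0.1 0.2 0.6] g 31.2
to [0.536, 0.269, 0.055] total [ 0.018 -0.042  2.226] /6 [ 0.003 -0.007  0.371]
top red [5.227e-01 2.590e-01 4.020e-02 1.315e-01 1.050e+02 5.210e-01 2.573e-01]
top red [ 0.5257  0.2589  0.045   0.0778 25.      0.5194  0.2525]
scene red [5.397e-01 2.682e-01 5.510e-02 1.321e-01 1.250e+02 5.457e-01 2.716e-01]
scene red [5.398e-01 2.630e-01 5.050e-02 7.780e-02 7.700e+01 5.499e-01 2.543e-01]
```

View pics/c.png

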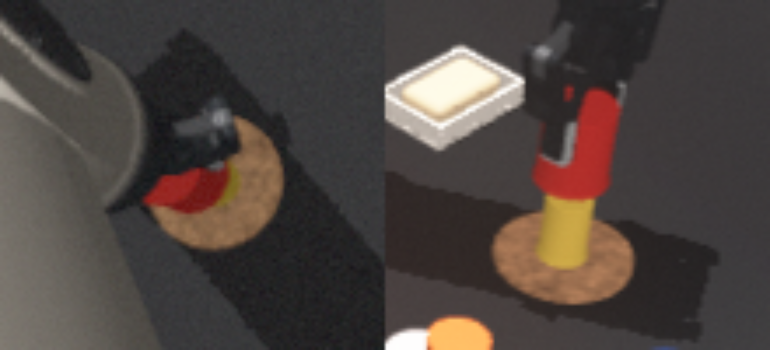

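The red cup hangs just over the yellow one: red mouth at (572,185), yellow at (567,230) in the right half. They are aligned within about 2 mm, so I'm lowering.

>>> apply_moves:
  series:
    - [[-1, 0.018, -0.03, 0.3, 0], [-1, 0, 0, 0.3, 0], [-1, 0, 0, 0.3, 0], [-1, 0, 0, 0.3, 0], [-1, 0, 0, 0.3, 0], [-1, 0, 0, 0.3, 0], [-1, 0, 0, 0, 0]]

```text
time_s: 14.6
tcp_pos: [0.5358, 0.2689, 0.0671]
tcp_rot: [3.141, 0.002, 0.376]
force: [-0.8, -0.8, -0.7]
gripper_width: 0.0489
gripper_force: 31.2
```

```bash
python3 d.py .5365 .269 .055 1
```

```text
t 14.6 tcp [0.5358 0.2689 0.0671] rot [3.141e+00 2.000e-03 3.760e-01] w 0.0489 F [-0.8 -0.8 -0.7] g 31.2
to [0.5365, 0.269, 0.055] total [0.023 0.007 0.404] /1 [0.023 0.007 0.404]
```

No contact so far. The last 12 mm goes slowly.

>>> apply_moves:
  series:
    - [[-1, 0, 0, 0.15, 0], [-1, 0, 0, 0.15, 0], [-1, 0, 0, 0.1, 0], [-1, 0, 0, 0, 0], [-1, 0, 0, 0, 0]]

```text
time_s: 15.1
tcp_pos: [0.5365, 0.2693, 0.0567]
tcp_rot: [-3.142, -0.0, 0.376]
force: [0.1, -0.3, -0.7]
gripper_width: 0.0491
gripper_force: 31.2
```

>>> apply_moves:
  series:
    - [[0.4, 0, 0, 0, 0], [0.4, 0, 0, 0, 0], [0.4, 0, 0, 0, 0], [0.4, 0, 0, -0.5, 0], [0.4, 0, 0, -1, 0], [0.9, 0, 0, -1, 0], [0.9, 0, 0, -1, 0], [0.9, 0, 0, 0, 0]]

```text
time_s: 15.9
tcp_pos: [0.5382, 0.2705, 0.1669]
tcp_rot: [-3.141, -0.007, 0.376]
force: [-0.4, -0.6, -0.5]
gripper_width: 0.0811
gripper_force: 0.0
```

```bash
python3 d.py .453 -.087 .16 18; python3 look.py d red,.066 blue,.072
```

```text
t 15.9 tcp [0.5382 0.2705 0.1669] rot [-3.141 -0.007  0.376] w 0.0811 F [-0.4 -0.6 -0.5] g 0.0
to [0.453, -0.087, 0.16] total [-7.016 10.043  0.174] /18 [-0.39   0.558  0.01 ]
top red [5.353e-01 2.677e-01 5.000e-02 6.540e-02 3.020e+02 5.326e-01 2.667e-01]
top blue [ 4.527e-01 -8.750e-02  6.560e-02  7.160e-02  5.900e+02  4.528e-01
 -8.770e-02]
scene red [5.385e-01 2.683e-01 5.370e-02 6.470e-02 2.250e+02 5.391e-01 2.659e-01]
scene blue [ 4.554e-01 -8.670e-02  6.810e-02  7.160e-02  4.400e+02  4.571e-01
 -8.840e-02]
```

```bash
python3 - <<'E'
import numpy as np,cv2
a=np.load("pics/top_d.npz")["color"][200:310,200:310,::-1]
cv2.imwrite("pics/blue.png",cv2.resize(a,None,fx=4,fy=4))
E
```

```text
(no output)
```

View pics/blue.png

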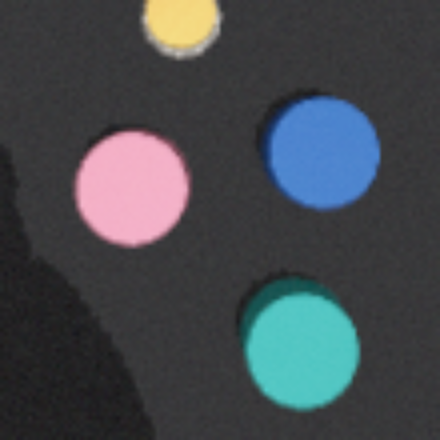

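>>> apply_moves:
  series:
    - [[0.9, -0.386, 0.557, 0, 0], [0.9, -0.386, 0.557, 0, 0], [0.9, -0.386, 0.557, 0, 0], [0.9, -0.386, 0.557, 0, 0], [0.9, -0.386, 0.557, 0, 0], [0.9, -0.386, 0.557, 0, 0], [0.9, -0.386, 0.557, 0, 0], [0.9, -0.386, 0.557, 0, 0], [0.9, -0.386, 0.557, 0, 0], [0.9, -0.386, 0.557, 0, 0], [0.9, -0.386, 0.557, 0, 0], [0.9, -0.386, 0.557, 0, 0], [0.9, -0.386, 0.557, 0, 0], [0.9, -0.386, 0.557, 0, 0], [0.9, -0.386, 0.557, 0, 0], [0.9, -0.386, 0.557, 0, 0], [0.9, -0.386, 0.557, 0, 0], [0.9, -0.386, 0.557, 0, 0], [1, 0, 0, 0, 0], [1, 0, 0, 0, 0]]

```text
time_s: 18.0
tcp_pos: [0.452, -0.0878, 0.1613]
tcp_rot: [-3.141, 0.001, 0.374]
force: [-0.1, -0.1, 0.3]
gripper_width: 0.0854
gripper_force: 0.0
```

```bash
python3 d.py .4535 -.087 .059 4
```

```text
t 18.0 tcp [ 0.452  -0.0878  0.1613] rot [-3.141e+00  1.000e-03  3.740e-01] w 0.0854 F [-0.1 -0.1  0.3] g 0.0
to [0.4535, -0.087, 0.059] total [ 0.06  -0.004  3.41 ] /4 [ 0.015 -0.001  0.852]
```

The crop shows blue at (323,152), pink at (132,188) and teal at (302,350). The blue one fits the description, and the gripper is above it. Next I descend, grip and lift.

>>> apply_moves:
  series:
    - [[1, 0.03, 0, 0.7, 0], [1, 0, 0, 0.7, 0], [1, 0, 0, 0, 0], [1, 0, 0, 0.5, 0], [1, 0, 0, 0.5, 0], [1, 0, 0, 0.5, 0], [1, 0, 0, 0.5, 0], [1, 0, 0, 0, 0]]

```text
time_s: 18.8
tcp_pos: [0.4531, -0.0862, 0.0589]
tcp_rot: [-3.14, 0.002, 0.376]
force: [1.1, -0.2, -0.4]
gripper_width: 0.0852
gripper_force: 0.0
```

>>> apply_moves:
  series:
    - [[-1, 0, 0, 0, 0], [-1, 0, 0, 0, 0], [-1, 0, 0, 0, 0], [-1, 0, 0, 0, 0], [-1, 0, 0, 0, 0], [-1, 0, 0, 0, 0]]

```text
time_s: 19.4
tcp_pos: [0.4542, -0.0865, 0.0608]
tcp_rot: [3.141, -0.001, 0.376]
force: [-2.5, 2.0, 5.9]
gripper_width: 0.0656
gripper_force: 31.6
```

>>> apply_moves:
  series:
    - [[-1, 0, 0, -0.5, 0], [-1, 0, 0, -1, 0], [-1, 0, 0, -1, 0], [-1, 0, 0, -1, 0], [-1, 0, 0, -0.5, 0], [-1, 0, 0, 0, 0], [-1, 0, 0, 0, 0]]

```text
time_s: 20.1
tcp_pos: [0.4538, -0.0867, 0.1801]
tcp_rot: [3.141, -0.001, 0.376]
force: [-0.5, -0.0, -1.7]
gripper_width: 0.0653
gripper_force: 34.2
```

```bash
python3 d.py .5365 .2685 .175 18; python3 look.py e blue,.194; python3 - <<'E'
import numpy as np,cv2
b=np.load("pics/scene_e.npz")["color"][60:260,130:330,::-1]
cv2.imwrite("pics/e.png",cv2.resize(b,None,fx=2.5,fy=2.5))
E
```

```text
t 20.1 tcp [ 0.4538 -0.0867  0.1801] rot [ 3.141e+00 -1.000e-03  3.760e-01] w 0.0653 F [-0.5 -0.  -1.7] g 34.2
to [0.5365, 0.2685, 0.175] total [  6.91  -10.002   0.169] /18 [ 0.384 -0.556  0.009]
top blue None
scene blue [ 4.536e-01 -8.800e-02  6.990e-02  1.904e-01  3.340e+02  4.588e-01
 -8.280e-02]
```

View pics/e.png

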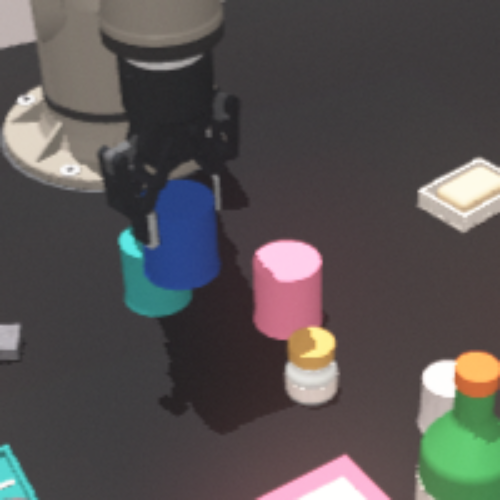

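The blue cup is held upright at (182,235); pink, teal and the jar are undisturbed.

>>> apply_moves:
  series:
    - [[-1, 0.384, -0.556, 0.01, 0], [-1, 0.384, -0.556, 0.01, 0], [-1, 0.384, -0.556, 0.01, 0], [-1, 0.384, -0.556, 0.01, 0], [-1, 0.384, -0.556, 0.01, 0], [-1, 0.384, -0.556, 0.01, 0], [-1, 0.384, -0.556, 0.01, 0], [-1, 0.384, -0.556, 0.01, 0], [-1, 0.384, -0.556, 0.01, 0], [-1, 0.384, -0.556, 0.01, 0], [-1, 0.384, -0.556, 0.01, 0], [-1, 0.384, -0.556, 0.01, 0], [-1, 0.384, -0.556, 0.01, 0], [-1, 0.384, -0.556, 0.01, 0], [-1, 0.384, -0.556, 0.01, 0], [-1, 0.384, -0.556, 0.01, 0], [-1, 0.384, -0.556, 0.01, 0], [-1, 0.384, -0.556, 0.01, 0], [-1, 0, 0, 0, 0], [-1, 0, 0, 0, 0]]

```text
time_s: 22.2
tcp_pos: [0.5361, 0.269, 0.1734]
tcp_rot: [-3.142, 0.001, 0.377]
force: [-0.2, 0.2, -1.0]
gripper_width: 0.0655
gripper_force: 34.2
```

>>> apply_moves:
  series:
    - [[-1, 0, 0, 0.5, 0], [-1, 0, 0, 0.5, 0], [-1, 0, 0, 0.3, 0], [-1, 0, 0, 0, 0], [-1, 0, 0, 0, 0]]

```text
time_s: 22.7
tcp_pos: [0.5364, 0.2686, 0.1349]
tcp_rot: [-3.142, 0.001, 0.376]
force: [0.6, -0.8, -0.7]
gripper_width: 0.0653
gripper_force: 34.2
```

```bash
python3 d.py .5365 .2685 .068 6;python3 look.py f ; python3 - <<'E'
import numpy as np,cv2
a=np.load("pics/top_f.npz")["color"][150:250,80:190,::-1]; b=np.load("pics/scene_f.npz")["color"][110:210,300:410,::-1]
cv2.imwrite("pics/f.png",cv2.resize(np.hstack([a,b]),None,fx=3.5,fy=3.5))
E
```

```text
t 22.7 tcp [0.5364 0.2686 0.1349] rot [-3.142e+00  1.000e-03  3.760e-01] w 0.0653 F [ 0.6 -0.8 -0.7] g 34.2
to [0.5365, 0.2685, 0.068] total [3.000e-03 2.000e-03 2.231e+00] /6 [0.    0.    0.372]
```

View pics/f.png

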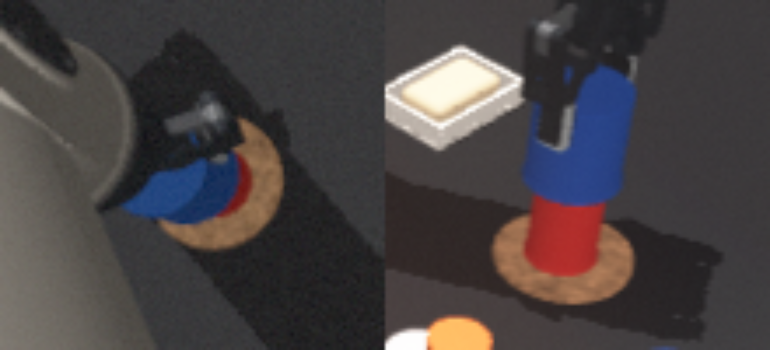

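Blue (573,190) sits concentric over red (567,215), within perspective. Lowering.

>>> apply_moves:
  series:
    - [[-1, 0, 0, 0.3, 0], [-1, 0, 0, 0.3, 0], [-1, 0, 0, 0.3, 0], [-1, 0, 0, 0.3, 0], [-1, 0, 0, 0.3, 0], [-1, 0, 0, 0.3, 0], [-1, 0, 0, 0, 0], [-1, 0, 0, 0, 0]]

```text
time_s: 23.6
tcp_pos: [0.5364, 0.2688, 0.081]
tcp_rot: [-3.142, 0.0, 0.376]
force: [0.3, -0.2, -0.3]
gripper_width: 0.0657
gripper_force: 34.2
```

>>> apply_moves:
  series:
    - [[-1, 0, 0, 0.15, 0], [-1, 0, 0, 0.15, 0], [-1, 0, 0, 0.11, 0], [-1, 0, 0, 0, 0], [-1, 0, 0, 0, 0]]

```text
time_s: 24.1
tcp_pos: [0.5365, 0.2687, 0.0689]
tcp_rot: [-3.142, 0.0, 0.376]
force: [-0.4, 1.0, -0.2]
gripper_width: 0.0656
gripper_force: 34.2
```

>>> apply_moves:
  series:
    - [[-1, 0, 0, 0.04, 0], [-1, 0, 0, 0, 0], [1, 0, 0, 0, 0], [1, 0, 0, 0, 0], [1, 0, 0, 0, 0], [1, 0, 0, 0, 0], [1, 0, 0, -0.4, 0], [1, 0, 0, -0.6, 0], [1, 0, 0, -1, 0], [1, 0, 0, -1, 0], [1, 0, 0, -0.5, 0], [1, 0, 0, 0, 0], [1, 0, 0, 0, 0]]

```text
time_s: 25.4
tcp_pos: [0.5364, 0.2685, 0.1727]
tcp_rot: [3.141, -0.0, 0.376]
force: [-0.1, -0.3, 0.5]
gripper_width: 0.0855
gripper_force: 0.0
```

```bash
python3 d.py .629 .09 .13 8; python3 look.py g blue,.078; cat > peg.py <<'E'
from h import *
import sys
for n in("top","scene"):
    s=dict(np.load(f"pics/{n}_{sys.argv[1]}.npz")); W=cloud(s); a=hsv(s).astype(int)
    m=((a[...,0]<=16))&(a[...,1]>110)&(a[...,2]>50)&(W[...,1]<-.25)&(W[...,1]>-.38)&(W[...,0]>.45)&(W[...,0]<.62)&(W[...,2]>.012)&(W[...,2]<.1)
    q=W[m]; print(n,len(q))
    for z0 in(.02,.035,.05,.065,.075,.084):
        b=q[abs(q[:,2]-z0)<.005]
        if len(b): print(z0,len(b),b.mean(0).round(4),b.min(0).round(3),b.max(0).round(3))
    u=(W-[.535,-.312,.084])
    v,uu=np.where(m); print("px",uu.min(),uu.max(),v.min(),v.max())
    w=a[...,1]<60; m=w&(abs(W[...,2]-.055)<.006)&(np.hypot(W[...,0]-.629,W[...,1]-.09)<.04); print("white",circ(W,m,.055))
E
python3 peg.py g; python3 - <<'E'
import numpy as np,cv2
a=np.load("pics/top_g.npz")["color"][120:235,335:405,::-1]; b=np.load("pics/scene_g.npz")["color"][215:330,80:180,::-1]
cv2.imwrite("pics/g.png",cv2.resize(np.hstack([a,b]),None,fx=4.5,fy=4.5))
E
```

```text
t 25.4 tcp [0.5364 0.2685 0.1727] rot [ 3.141 -0.     0.376] w 0.0855 F [-0.1 -0.3  0.5] g 0.0
to [0.629, 0.09, 0.13] total [0.688 6.668 1.424] /8 [0.086 0.833 0.178]
top blue [5.347e-01 2.668e-01 6.570e-02 7.740e-02 4.680e+02 5.288e-01 2.650e-01]
scene blue [5.360e-01 2.668e-01 7.040e-02 7.690e-02 3.830e+02 5.387e-01 2.656e-01]
top 168
0.02 15 [ 0.5628 -0.3087  0.0202] [ 0.553 -0.317  0.017] [ 0.569 -0.306  0.024]
0.035 16 [ 0.5571 -0.3097  0.0357] [ 0.547 -0.316  0.031] [ 0.565 -0.306  0.039]
0.05 15 [ 0.5511 -0.3108  0.0491] [ 0.54  -0.318  0.045] [ 0.558 -0.306  0.055]
0.065 14 [ 0.5441 -0.3104  0.0659] [ 0.534 -0.317  0.061] [ 0.55  -0.307  0.07 ]
0.075 30 [ 0.5355 -0.3144  0.0764] [ 0.522 -0.327  0.071] [ 0.546 -0.307  0.08 ]
0.084 61 [ 0.532  -0.3166  0.083 ] [ 0.522 -0.327  0.079] [ 0.544 -0.307  0.088]
px 364 381 194 211
white [6.282e-01 9.050e-02 4.860e-02 5.450e-02 2.900e+02 6.280e-01 9.020e-02]
scene 356
0.02 6 [ 0.5608 -0.3259  0.0217] [ 0.558 -0.327  0.019] [ 0.564 -0.324  0.024]
0.035 51 [ 0.5612 -0.3169  0.0351] [ 0.552 -0.327  0.03 ] [ 0.569 -0.308  0.04 ]
0.05 55 [ 0.5546 -0.318   0.0505] [ 0.546 -0.328  0.045] [ 0.561 -0.308  0.055]
0.065 56 [ 0.548  -0.3187  0.0646] [ 0.539 -0.328  0.06 ] [ 0.556 -0.307  0.07 ]
0.075 65 [ 0.5426 -0.3178  0.0754] [ 0.521 -0.328  0.07 ] [ 0.55  -0.308  0.08 ]
0.084 68 [ 0.5373 -0.3176  0.0835] [ 0.524 -0.328  0.079] [ 0.548 -0.308  0.089]
px 108 126 230 265
white [6.269e-01 8.620e-02 5.210e-02 5.410e-02 1.660e+02 6.273e-01 8.230e-02]
```

View pics/g.png

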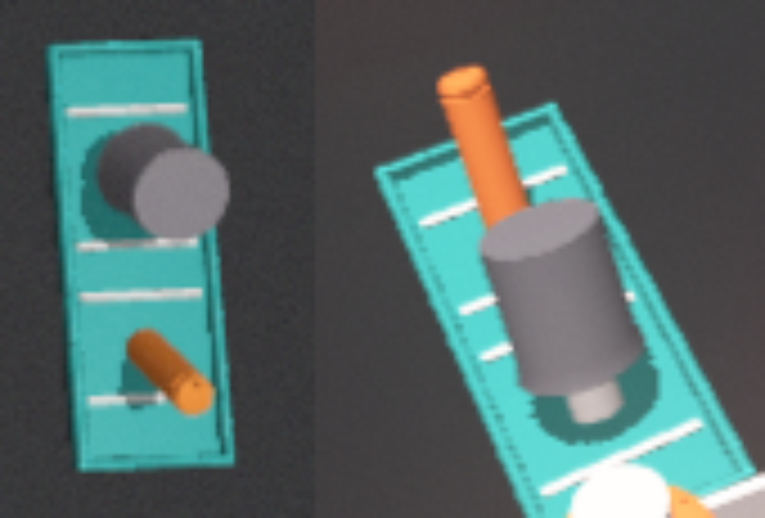

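Blue is down: its top is at z 0.077, against 0.078 expected. The crops show the peg tip at (195,393) on the left and (463,82) on the right, which gives a tip of about (0.5335, -0.317, 0.084) leaning to -x with a slope of 0.44. That matches 0.42 rad. Next is the white cap, the only white cup of its size.

>>> apply_moves:
  series:
    - [[0.8, 0.086, 0.833, 0, 0], [0.8, 0.086, 0.833, 0.2, 0], [0.8, 0.086, 0.833, 0.2, 0], [0.8, 0.086, 0.833, 0.2, 0], [0.8, 0.086, 0.833, 0.2, 0], [0.8, 0.086, 0.833, 0.2, 0], [0.8, 0.086, 0.833, 0.2, 0], [0.8, 0.086, 0.833, 0.2, 0], [0.8, 0, 0, 0, 0], [0.8, 0, 0, 0, 0], [0.8, 0, 0, 0, 0]]

```text
time_s: 26.6
tcp_pos: [0.6285, 0.0913, 0.1302]
tcp_rot: [-3.141, 0.001, 0.377]
force: [-0.5, -0.2, 0.3]
gripper_width: 0.0769
gripper_force: 0.0
```

```bash
python3 d.py .629 .09 .043 4
```

```text
t 26.6 tcp [0.6285 0.0913 0.1302] rot [-3.141e+00  1.000e-03  3.770e-01] w 0.0769 F [-0.5 -0.2  0.3] g 0.0
to [0.629, 0.09, 0.043] total [2.000e-03 5.000e-02 2.908e+00] /4 [0.    0.012 0.727]
```

>>> apply_moves:
  series:
    - [[0.8, 0, 0.03, 0.73, 0], [0.8, 0, 0, 0.73, 0], [0.8, 0, 0, 0.73, 0], [0.8, 0, 0, 0.72, 0], [0.8, 0, 0, 0, 0], [-1, 0, 0, 0, 0], [-1, 0, 0, 0, 0], [-1, 0, 0, 0, 0], [-1, 0, 0, 0, 0], [-1, 0, 0, 0, 0], [-1, 0, 0, 0, 0], [-1, 0, 0, 0, 0]]

```text
time_s: 27.8
tcp_pos: [0.6302, 0.09, 0.0449]
tcp_rot: [3.141, -0.002, 0.376]
force: [-1.9, 1.8, 8.8]
gripper_width: 0.0467
gripper_force: 31.3
```

>>> apply_moves:
  series:
    - [[-1, 0, 0, -0.5, 0], [-1, 0, 0, -1, 0], [-1, 0, 0, -1, 0], [-1, 0, 0, -1, 0], [-1, 0, 0, -0.8, 0], [-1, 0, 0, 0, 0.04], [-1, 0, 0, 0, 0.04], [-1, 0, 0, 0, 0.04], [-1, 0, 0, 0, 0], [-1, 0, 0, 0, 0]]

```text
time_s: 28.8
tcp_pos: [0.6294, 0.0896, 0.1733]
tcp_rot: [-3.142, -0.001, 0.003]
force: [-0.6, 0.6, -0.3]
gripper_width: 0.0472
gripper_force: 31.0
```

```bash
python3 d.py .536 -.316 .17 18; python3 look.py i
```

```text
t 28.8 tcp [0.6294 0.0896 0.1733] rot [-3.142e+00 -1.000e-03  3.000e-03] w 0.0472 F [-0.6  0.6 -0.3] g 31.0
to [0.536, -0.316, 0.17] total [-3.152 13.512  0.107] /18 [-0.175  0.751  0.006]
```

>>> apply_moves:
  series:
    - [[-1, -0.175, 0.751, 0, 0], [-1, -0.175, 0.751, 0, 0], [-1, -0.175, 0.751, 0, 0], [-1, -0.175, 0.751, 0, 0], [-1, -0.175, 0.751, 0, 0], [-1, -0.175, 0.751, 0, 0], [-1, -0.175, 0.751, 0, 0], [-1, -0.175, 0.751, 0, 0], [-1, -0.175, 0.751, 0, 0], [-1, -0.175, 0.751, 0, 0], [-1, -0.175, 0.751, 0, 0], [-1, -0.175, 0.751, 0, 0], [-1, -0.175, 0.751, 0, 0], [-1, -0.175, 0.751, 0, 0], [-1, -0.175, 0.751, 0, 0], [-1, -0.175, 0.751, 0, 0], [-1, -0.175, 0.751, 0, 0], [-1, -0.175, 0.751, 0, 0], [-1, 0, 0, 0, 0], [-1, 0, 0, 0, 0]]

```text
time_s: 30.9
tcp_pos: [0.5341, -0.3162, 0.1723]
tcp_rot: [-3.141, 0.0, -0.001]
force: [0.3, 0.0, 0.1]
gripper_width: 0.0469
gripper_force: 31.1
```

```bash
python3 d.py .536 -.316 .14 3; python3 look.py j; python3 - <<'E'
import numpy as np,cv2
a=np.load("pics/top_j.npz")["color"][120:235,315:405,::-1]; b=np.load("pics/scene_j.npz")["color"][175:290,70:170,::-1]
cv2.imwrite("pics/j.png",cv2.resize(np.hstack([a,b]),None,fx=4,fy=4))
E
```

```text
t 30.9 tcp [ 0.5341 -0.3162  0.1723] rot [-3.141e+00  0.000e+00 -1.000e-03] w 0.0469 F [0.3 0.  0.1] g 31.1
to [0.536, -0.316, 0.14] total [ 0.062 -0.007  1.077] /3 [ 0.021 -0.002  0.359]
```

View pics/j.png

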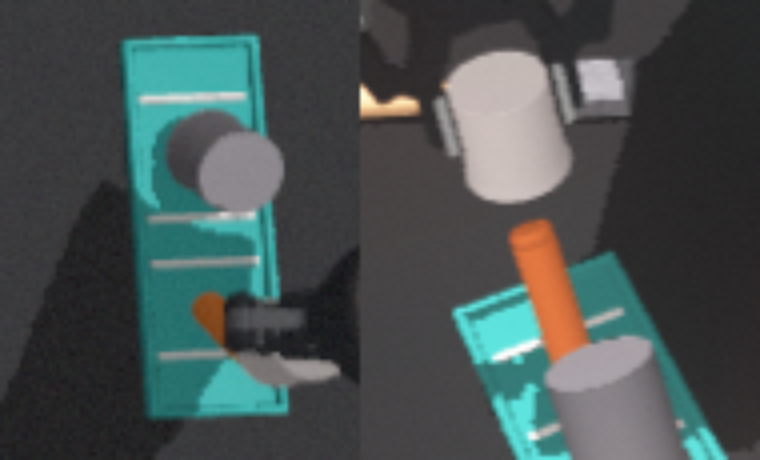

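The cap (515,130) hangs upright over the peg tip (530,230) in the right half. I'll lower it onto the peg, following the lean.

>>> apply_moves:
  series:
    - [[-1, 0.03, 0, 0.5, 0], [-1, 0, 0, 0.5, 0], [-1, 0, 0, 0.3, 0], [-1, 0.045, 0, 0.2, 0], [-1, 0.045, 0, 0.2, 0], [-1, 0.045, 0, 0.2, 0], [-1, 0.045, 0, 0.2, 0], [-1, 0, 0, 0, 0], [-1, 0, 0, 0, 0]]

```text
time_s: 31.9
tcp_pos: [0.5407, -0.316, 0.1094]
tcp_rot: [-3.141, 0.0, -0.001]
force: [1.0, -0.2, -0.3]
gripper_width: 0.047
gripper_force: 31.1
```

>>> apply_moves:
  series:
    - [[-1, 0.045, 0, 0.2, 0], [-1, 0.045, 0, 0.2, 0], [-1, 0, 0, 0, 0], [-1, 0, 0, 0, 0]]

```text
time_s: 32.3
tcp_pos: [0.5419, -0.3161, 0.0965]
tcp_rot: [-3.141, 0.003, -0.002]
force: [-6.7, -1.3, -3.5]
gripper_width: 0.0472
gripper_force: 31.6
```

>>> apply_moves:
  series:
    - [[-1, -0.05, 0, 0.1, 0], [-1, 0, 0, 0.1, 0], [-1, 0, 0, 0, 0], [-1, 0, 0, 0, 0]]

```text
time_s: 32.7
tcp_pos: [0.5415, -0.3159, 0.091]
tcp_rot: [-3.141, 0.001, -0.001]
force: [-4.5, -1.3, -3.1]
gripper_width: 0.047
gripper_force: 31.7
```

>>> apply_moves:
  series:
    - [[-1, 0, 0, 0.1, 0], [-1, 0, 0, 0, 0], [-1, 0, 0, 0, 0]]

```text
time_s: 33.0
tcp_pos: [0.5416, -0.3159, 0.0882]
tcp_rot: [-3.141, 0.001, -0.001]
force: [-4.5, -2.1, -3.1]
gripper_width: 0.047
gripper_force: 31.6
```

>>> apply_moves:
  series:
    - [[-1, -0.03, 0, 0.07, 0], [-1, 0, 0, 0.05, 0], [-1, 0, 0, 0, 0], [-1, 0, 0, 0, 0]]

```text
time_s: 33.4
tcp_pos: [0.5412, -0.3158, 0.0848]
tcp_rot: [-3.142, -0.0, -0.001]
force: [-2.0, -0.4, -1.6]
gripper_width: 0.0467
gripper_force: 31.8
```

```bash
python3 d.py .541 -.316 .0825 1; python3 look.py k; python3 - <<'E'
import numpy as np,cv2
b=np.load("pics/scene_k.npz")["color"][195:285,70:190,::-1]
cv2.imwrite("pics/k.png",cv2.resize(b,None,fx=5,fy=5))
E
```

```text
t 33.4 tcp [ 0.5412 -0.3158  0.0848] rot [-3.142e+00 -0.000e+00 -1.000e-03] w 0.0467 F [-2.  -0.4 -1.6] g 31.8
to [0.541, -0.316, 0.0825] total [-0.007  0.006  0.077] /1 [-0.007  0.006  0.077]
```

View pics/k.png

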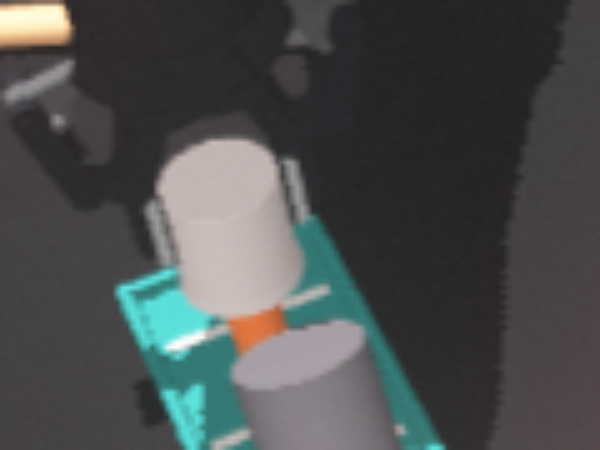

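The cap (225,230) is well onto the peg and clear of the grey cup. I'll seat it the last bit, release and back off straight up.

>>> apply_moves:
  series:
    - [[-1, 0, 0, 0.05, 0], [-1, 0, 0, 0.04, 0], [-1, 0, 0, 0, 0]]

```text
time_s: 33.8
tcp_pos: [0.541, -0.3159, 0.0819]
tcp_rot: [-3.141, -0.0, -0.001]
force: [-0.7, -0.1, -0.9]
gripper_width: 0.0471
gripper_force: 31.8
```

>>> apply_moves:
  series:
    - [[1, 0, 0, 0, 0], [1, 0, 0, 0, 0], [1, 0, 0, 0, 0], [1, 0, 0, 0, 0], [1, 0, 0, 0, 0], [1, 0, 0, -0.4, 0], [1, 0, 0, -0.8, 0], [1, 0, 0, -1, 0], [1, 0, 0, -1, 0], [1, 0, 0, -1, 0], [1, 0, 0, -1, 0], [1, -0.5, 0.5, 0, 0], [1, -0.7, 0.7, 0, 0], [1, -0.7, 0.7, 0, 0], [1, -0.7, 0.7, 0, 0], [1, -0.5, 0.7, 0, 0], [1, 0, 0.7, 0, 0], [1, 0, 0.7, 0, 0], [1, 0, 0, 0, 0], [1, 0, 0, 0, 0]]

```text
time_s: 35.8
tcp_pos: [0.4477, -0.4567, 0.2385]
tcp_rot: [-3.141, -0.0, -0.002]
force: [-0.2, 0.9, -0.3]
gripper_width: 0.0856
gripper_force: 0.0
```

```bash
python3 d.py; python3 look.py l blue,.078; python3 - <<'E'
from h import *
for n in("top","scene"):
    s=dict(np.load(f"pics/{n}_l.npz")); W=cloud(s); a=hsv(s).astype(int)
    m=(a[...,1]<50)&(a[...,2]>120)&(np.linalg.norm(W-[.545,-.316,.07],axis=-1)<.05)
    q=W[m]; t=q[q[:,2]>q[:,2].max()-.03]
    # plane fit on closed end (points in the upper part, RANSAC-lite)
    best=None; rng=np.random.default_rng(0)
    for _ in range(500):
        p=q[rng.choice(len(q),3,0)]; nn=np.cross(p[1]-p[0],p[2]-p[0]); L=np.linalg.norm(nn)
        if L<1e-6: continue
        nn=nn/L; nn*=np.sign(nn[2])
        if nn[2]<.7: continue
        k=abs((q-p[0])@nn)<.0015
        if best is None or k.sum()>best[0]: best=(k.sum(),nn,q[k].mean(0),np.ptp(q[k],0))
    print(n,len(q),best[0],"normal",best[1].round(3),"centre",best[2].round(4),"ptp",best[3].round(3))
    o=best[2]-.055*best[1]; z=np.array([-.408,-.03,.912]); x=np.array([.913,0,.408]); y=np.cross(z,x); d=o-[.5335,-.317,.084]
    print("mouth in peg frame",(d@x).round(4),(d@y).round(4),(d@z).round(4))
    cv2.imwrite(f"pics/l_{n}.png",cv2.resize(s["color"][:,:,::-1],(800,600)))
E
```

```text
t 35.8 tcp [ 0.4477 -0.4567  0.2385] rot [-3.141e+00 -0.000e+00 -2.000e-03] w 0.0856 F [-0.2  0.9 -0.3] g 0.0
top blue [5.349e-01 2.670e-01 6.620e-02 7.750e-02 5.910e+02 5.341e-01 2.665e-01]
scene blue [5.355e-01 2.664e-01 7.030e-02 7.710e-02 3.840e+02 5.389e-01 2.660e-01]
top 355 210 normal [-0.008  0.055  0.998] centre [ 0.5395 -0.3153  0.0915] ptp [0.045 0.047 0.005]
mouth in peg frame -0.0135 -0.0027 -0.0459
scene 769 234 normal [0.051 0.023 0.998] centre [ 0.5411 -0.3162  0.0916] ptp [0.048 0.046 0.005]
mouth in peg frame -0.0149 -0.0018 -0.0451
```

View pics/l_scene.png

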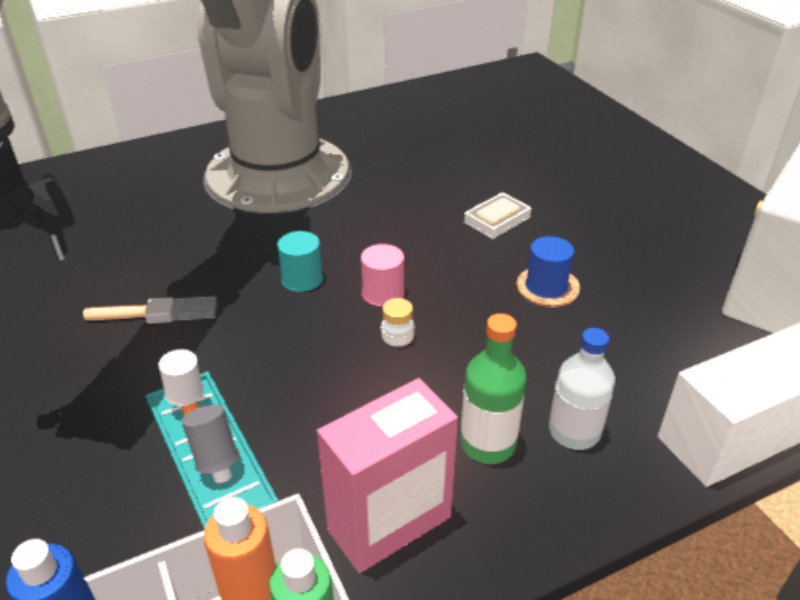

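The picture shows the blue nest on the coaster (550,270), the white cap seated on the peg (182,380), and the jar (397,322) and bottle (492,400) where they stood. With its closed end on the tip, the cap's walls keep its mouth within 10 mm of the peg axis. Handing in.

```bash
python3 -c "
from station import r
print(r.close_job())"
```

```text
the job is handed in; nothing more can be done
None
```

I nested the yellow, red and blue cups on the coaster, hung the white cap on the orange peg and handed the job in at about 36 s of the 109 s allowed; it returned no verdict, and the least certain point is the cap's sideways offset on the peg, which the cameras put at 13–15 mm (limit 15 mm), though its walls can't let it sit more than about 10 mm off.

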